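# Uncover and restock the thread-spool tray, oldest first

## Task

Lift the wooden cover off the spool tray by its knob and set it down gently, knob up, squarely on the cork mat. Then draw the two old spools in the lane forward until they stand together against the front stop, and only after that stand the new spool from the bench in the lane behind them, upright and no more than a centimetre from the rear one. Leave the jar, the tub and the mug where they stand.

Things in the scene. Friction and masses are not known exactly. Their poses are not given: they have to be found in the camera images.
- tray: Fixed wooden spool tray, origin at the centre of its underside; -x is its FRONT (robot side), x runs along the lane. Base plate 236 (x) x 106 x 8 thick; on it a lane 180 long (x -90 to +90) and 50 wide, floor 8 above the bench, in 6 thick walls with tops 24 above the bench. The end wall at x = -90 is the front stop. A tight row of three spools has centres at x = -70, -30, +10.
- lid_knob (a point): Grip point on the knob of the loose plywood cover; x along the cover, z up. Cover: box open below, 216 (x) x 86 outside, 64 high, walls 5, 0.35 kg; starts over the lane, resting on the tray's base plate, hiding the old spools (raise it 60 to clear them). Round dark knob at the top's centre: neck 16 dia x 8, head 24 dia x 20. This point is 80 above the lower edge, 16 above the top.
- mat: Cork mat fixed on the bench, 280 (x) x 160 (y) x 3 thick, origin at the centre of its underside; it lies on the robot's left or right of the tray. The cover goes here with its length along the mat's length (either way round).
- old_front_center (a point): Centre (half-way up) of the front one of two old thread spools standing in the lane: a cylinder 40 in diameter, 52 high, about 0.06 kg, loose, black flanges and pale thread. It starts 20 to 35 mm short of the front stop.
- old_rear_center (a point): Centre of the rear old spool, same size and look, standing in the lane 3 to 18 mm behind the front one.
- new_center (a point): Centre (half-way up) of the new spool, same size and look, standing on the bench on the other side of the tray from the mat, in front of the vise, between the jar and the tub.
- vise_pedestal (a point): Fixed fly-tying vise, an obstacle beyond the new spool. The point is the centre of the underside of its brass pedestal, 100 (x) x 150 (y) x 16 high; a dark stem and head rise to 140 high, all within the pedestal's outline.
- jar: Bystander: small amber jar, 36 in diameter, 48 high, beside the new spool. Origin at the centre of its underside.
- tub: Bystander: flat round bead tub with a white cap, 45 in diameter, 30 high, on the other side of the new spool. Origin at the centre of its underside.
- mug: Bystander: white mug, 72 in diameter, 85 high, just beyond the far end of the mat. Origin at the centre of its underside; its handle is at +y.
Mind the look-alikes: they are no part of the job. What is shaped like the part that bears new_center but purple is not meant.

How it is judged:
By the outcome, as a careful person would: the job done as asked, in the order asked, and still so for the second after the job is handed in, with the robot touching nothing.
It also fails if it takes over 61 s, if anything falls off the work surface, if the arm or the gripper's body presses on something with over 40 N, if the wrist force passes 120 N, or if a joint passes its speed limit or range.

## Robot

A 6-joint arm with a two-finger parallel gripper is mounted at the origin on the work surface. World frame = base frame: x ahead of the robot, y to its left, z up, the work surface at z = 0. Lengths are in m, angles in rad, forces in N, time in s.
With the tool pointing down it reaches from about 0.325 to 0.75 m from the base axis. Payload 7.6 kg.
Tool frame: the origin (TCP) lies at the centre of the arm's flange, where the gripper is bolted on; the fingertips stand 173 mm ahead of it and the grasp point (between the pads) lies 155 mm ahead of it (env.pinch_z is the distance from the TCP to the grasp point, in m); z points along the fingers, y is the line along which they close (so a half turn about z gives the same grasp; the last joint's range is limited). The gripper opens to 85 mm and grips with 20 to 120 N. Pads are 22 mm wide; open, the fingers measure 114 mm over their backs; the gripper's body (76 mm by 85 mm) begins 54 mm behind the grasp point. The pads swing forward as they close: fully open they stand 13 mm farther back than shut.
Start: joints at [-1.34, 0.052, 1.401, -0, 1.689, -0.07], TCP at [0.156, -0.501, 0.405] pointing down, gripper open.
Joint ranges: [-2.9, 2.9], [-0.91, 2.17], [0.12, 2.37], [-1.06, 4.2], [0.26, 2.73], [-2.93, 2.93]. Speed limits (rad/s): [2.57, 2.57, 3.01, 3.14, 3.14, 3.14].

## Interface

Orientations are given as a unit quaternion [x, y, z, w].
In Python, from workcell import sense, optics, workorder, models, env gives the robot as it stands.
- The arm moves only by the tool play_rows, never from a script. Its argument "targets" is a list of rows, each a list of 3 entries, a list of its own where there are three numbers: the opening, from 0 (shut) to 1 (fully open), then the shift along the tool's x, y, z in mm, then the turn about the tool's z in degrees. In form: [[fingers, [x, y, z], twist], ...]. A call has 1 to 12 rows; each row shifts and turns the commanded pose from where the row before left it, along the tool's axes as they then stand; what a row does not reach is not made up. A row lasts 1/10 s, in which the tool goes at most 50 mm and 8.59 degrees, less where a joint would pass 70% of its speed; a pose out of reach is approached as far as the arm can. A call is refused whole if a number of a shift passes 50 or a number of a turn 8.59, either way. A call with a gripper value outside its range is refused whole. The fingers move at their own pace and stop on an object; "squeeze" is the grip in N (left out, the last holds). Time passes only in rows, so rows that do not move let the fingers close. It gives the time, the measured TCP pose, the force, the opening and the grip force at its end, in the units of the state.
- sense(): the state, without advancing time (a new reading comes with each control period).
- optics.read_camera(name): name is "scene" or "top"; returns a dict with "image" (400x640x3 uint8, red, green, blue), "camera_matrix" (3x3 intrinsics, pixels), "D" ([k1, k2, p1, p2, k3] as OpenCV has them; the pictures are not rectified), "xyz" and "orientation" of the camera in the world. Camera axes: x right, y up, looking along -z (the intrinsics and any distortion apply to the point x, -y, -z); pixel columns grow to the right and rows downward; lengths in m; the calibration is good to about 2 mm. A picture is of the moment at which its call begins. There is no depth.
- workorder.close_job(): hands the job in; it is judged then, once.
Trained networks look in a picture, given as the dict that the camera call returned (one of the last four; its "shot" number tells which), for a name from the list of things; names that differ only in an ending like _2 or _b are one class to them, and where a whole thing is asked for, a point or a joint stands for the part that bears it (a point fixed in the world has none). Each returns a list of dicts, best first, with "score" (0 to 1); they miss things now and then, are a little off and sometimes report something else, mostly with a low value. They report only what shows in the picture. A call takes as long as a camera call. They do not tell look-alikes from the thing itself.
- models.recognise(picture, target): "box" ([left, top, right, bottom] in pixels, round what is visible of it).
- models.pinpoint(picture, target): "centre" ([row, column] in pixels: a listed point, or the origin of a listed thing).
The state is a dict: "clock": time; "joint_pos": joint angles; "dq": joint speeds; "joint_torque": joint torques, N m; "position": TCP position; "tcp_rot": TCP orientation; "ft_force": force on the tool from outside, world axes, zero at the start; "ft_torque": the same for the moment, N m; "gripper_width": finger opening in m; "gripper_force": force on a finger pad.
Only numpy, scipy, OpenCV 4.12 (cv2) and the standard library are available. Lean on these libraries where they do the work, as an engineer would, in place of code of your own. Each camera call takes 0.05 s, during which the arm holds its last target. There are 200 camera calls.

## Working session

There is one attempt and no reset: what is moved stays moved. The work goes in short steps, Python scripts to look and compute and a tool call to move; the robot and the scene stay as the last step left them, time stands still between calls to the robot, and variables do not carry over. Pictures are saved under pics/ and viewed, at most 10 in all, crops included, and the job is handed in when it is done.

Besides the shell and the picture viewer there is one more tool, called in YAML: its name, and indented under it one key for each argument. play_rows: Moves the arm, as the interface text tells. Its arguments: {"type":"object","properties":{"targets":{"type":"array"},"squeeze":{"type":"number"}},"required":["targets"]}

```bash
mkdir -p pics; cat > h.py <<'E'
import numpy as np, cv2
from scipy.spatial.transform import Rotation as R
from workcell import sense, optics, workorder, models, env
def ray(p,rc):
    u=cv2.undistortPoints(np.array([[[rc[1],rc[0]]]],float),np.array(p["camera_matrix"]),np.array(p["D"]))[0,0]
    return np.array(p["xyz"]),R.from_quat(p["orientation"]).apply([u[0],-u[1],-1])
def atz(p,rc,z):
    o,d=ray(p,rc); return o+d*(z-o[2])/d[2]
def tri(ps,rcs):
    A=0;b=0
    for p,rc in zip(ps,rcs):
        o,d=ray(p,rc); d=d/np.linalg.norm(d); M=np.eye(3)-np.outer(d,d); A=A+M; b=b+M@o
    return np.linalg.solve(A,b)
def proj(p,X):
    c=R.from_quat(p["orientation"]).inv().apply(np.array(X)-p["xyz"])
    return cv2.projectPoints(np.array([[c[0],-c[1],-c[2]]]),np.zeros(3),np.zeros(3),np.array(p["camera_matrix"]),np.array(p["D"]))[0][0,0]
def save(p,n): cv2.imwrite("pics/"+n,p["image"][:,:,::-1])
E
python3 - <<'E'
from h import *
ps={n:optics.read_camera(n) for n in("scene","top")}
Z=dict(tray=0,lid_knob=.088,mat=0,new_center=.026,vise_pedestal=0,jar=0,tub=0,mug=0,old_front_center=.034)
for n,p in ps.items():
    save(p,n+"0.png"); print(n,np.round(p["xyz"],3))
    for t,z in Z.items():
        for r in models.pinpoint(p,t)[:4]: print(t,round(r["score"],2),np.round(r["centre"]),np.round(atz(p,r["centre"],z),3))
s=sense();print({k:np.round(s[k],3) for k in("clock","position","tcp_rot","gripper_width")},env.pinch_z)
E
```

```text
scene [1.164 0.343 1.178]
tray 0.87 [206. 303.] [ 0.524 -0.034  0.   ]
lid_knob 0.77 [189. 298.] [ 0.532 -0.047  0.088]
mat 0.81 [167. 232.] [ 0.504 -0.296  0.   ]
new_center 0.79 [253. 424.] [0.514 0.335 0.026]
new_center 0.79 [235. 444.] [0.435 0.365 0.026]
new_center 0.78 [221. 405.] [0.444 0.25  0.026]
vise_pedestal 0.9 [299. 395.] [0.66  0.317 0.   ]
jar 0.72 [265. 442.] [0.509 0.391 0.   ]
tub 0.83 [247. 392.] [0.524 0.248 0.   ]
tub 0.22 [247. 423.] [0.483 0.326 0.   ]
mug 0.94 [210. 181.] [ 0.706 -0.343  0.   ]
top [0.471 0.035 1.006]
lid_knob 0.86 [216. 342.] [ 0.518 -0.035  0.088]
lid_knob 0.5 [213. 238.] [0.519 0.226 0.088]
mat 0.88 [224. 436.] [ 0.503 -0.302  0.   ]
new_center 0.76 [275. 212.] [0.358 0.304 0.026]
new_center 0.71 [250. 190.] [0.421 0.364 0.026]
new_center 0.68 [220. 207.] [0.502 0.322 0.026]
new_center 0.63 [247. 227.] [0.432 0.265 0.026]
vise_pedestal 0.77 [167. 210.] [0.651 0.328 0.   ]
jar 0.69 [219. 182.] [0.504 0.398 0.   ]
tub 0.48 [211. 237.] [0.529 0.248 0.   ]
tub 0.3 [223. 434.] [ 0.506 -0.298  0.   ]
mug 0.62 [157. 445.] [ 0.693 -0.332  0.   ]
{'clock': np.float64(1.0), 'position': array([ 0.156, -0.501,  0.405]), 'tcp_rot': array([ 0.989,  0.15 , -0.   ,  0.   ]), 'gripper_width': np.float64(0.085)} 0.1547
```

```bash
python3 - <<'E'
import cv2
t=cv2.imread("pics/top0.png");cv2.imwrite("pics/t1.png",cv2.resize(t[110:320,150:530],(798,441),interpolation=3))
s=cv2.imread("pics/scene0.png");cv2.imwrite("pics/s1.png",cv2.resize(s[110:340,150:500],(800,526),interpolation=3))
E
```

```text
(no output)
```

View pics/t1.png

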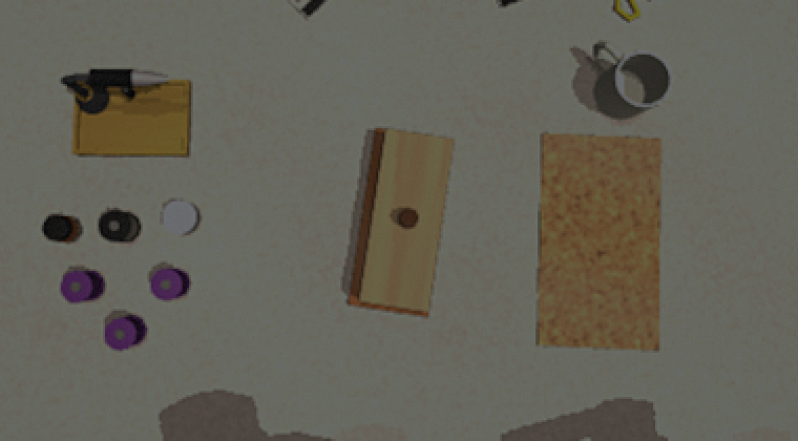

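View pics/s1.png

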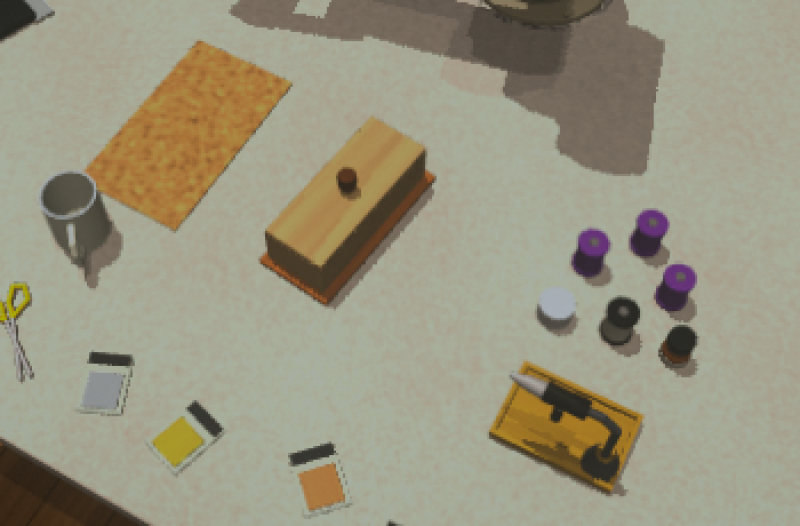

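The top picture shows the cover at crop (407,217), the mat at right (600,240) and the mug beyond it. Candidates for the new spool in the full top picture are black (206,218) and purple (188,246), (230,245) and (209,268). The black one is meant: it is black with pale thread, in front of the vise, between the jar (178,218) and the tub (236,213). Both enlarged crops confirm this.

```bash
python3 - <<'E'
from h import *
ps=[optics.read_camera(n) for n in("scene","top")]
def best(p,t,near):
    r=[x["centre"] for x in models.pinpoint(p,t)]; return min(r,key=lambda c:np.hypot(c[0]-near[0],c[1]-near[1]))
for t,a,b in(("lid_knob",(189,298),(216,342)),("new_center",(253,424),(220,207))):
    c=[best(ps[0],t,a),best(ps[1],t,b)]; print(t,np.round(c,1),np.round(tri(ps,c),4))
p=ps[1]; im=p["image"]; hsv=cv2.cvtColor(im,cv2.COLOR_RGB2HSV)
print(hsv[195,350],hsv[235,345],hsv[220,436],hsv[220,322],hsv[220,400],hsv[160,345])
def rect(mask,x0,x1,y0,y1,z,n):
    m=np.zeros_like(mask);m[y0:y1,x0:x1]=mask[y0:y1,x0:x1]
    m=cv2.morphologyEx(m,cv2.MORPH_OPEN,np.ones((3,3)))
    c=max(cv2.findContours(m,0,1)[0],key=cv2.contourArea)[:,0]
    w=np.array([atz(p,(v,u),z)[:2] for u,v in c])
    r=cv2.minAreaRect((w*1000).astype(np.float32)); print(n,r)
sat=(hsv[...,1]>70).astype(np.uint8)
rect(sat,390,500,150,300,.003,"mat")
top=((hsv[...,1]>50)&(hsv[...,2]>100)).astype(np.uint8)
rect(top,310,375,150,280,.072,"cover")
# scene: cover top corners & mat for cross-check
p=ps[0]; hs=cv2.cvtColor(p["image"],cv2.COLOR_RGB2HSV); rect((hs[...,1]>90).astype(np.uint8),180,280,120,215,.003,"mat_scene")
for n in("jar","tub"):
    print(n,np.round([ps[0]and models.pinpoint(q,n)[0]["centre"] for q in ps],1))
E
```

```text
lid_knob [[190.7 300.9]
 [216.5 344.3]] [ 0.517  -0.0438  0.064 ]
new_center [[251.2 423.2]
 [216.4 207.5]] [0.5103 0.3268 0.0225]
[ 19 104 105] [ 22  95 105] [ 15 135 104] [ 12 156  72] [ 34  19 106] [ 30  22 105]
mat ((502.87872314453125, -299.18060302734375), (159.18836975097656, 278.8619384765625), 88.2531967163086)
cover ((522.9785766601562, -39.90394973754883), (81.58832550048828, 211.45855712890625), 81.93238830566406)
mat_scene ((504.52130126953125, -299.06390380859375), (160.4575958251953, 278.8581848144531), 88.4881362915039)
jar [[265.5 443.7]
 [219.  179.1]]
tub [[247.9 391.9]
 [212.7 238.9]]
```

```bash
cat >> h.py <<'E'
def yaw_of(s):
    x=R.from_quat(s["tcp_rot"]).apply([1,0,0]); return np.degrees(np.arctan2(x[1],x[0]))
def plan(P,yaw,step=40,f=1,start=None,pr=True):
    """rows to bring the grasp point to P (m) with tool-x yaw (deg)"""
    if start is None:
        s=sense(); g=np.array(s["position"])+R.from_quat(s["tcp_rot"]).apply([0,0,env.pinch_z]); a=yaw_of(s)
        print("now",np.round(g*1000,1),"yaw",round(a,1),"t",round(s["clock"],1),"w",round(s["gripper_width"]*1000,1),"F",np.round(s["ft_force"],1))
    else: g,a=np.array(start[0]),start[1]
    tw=-((yaw-a+180)%360-180)
    n=int(max(np.ceil(np.linalg.norm(P-g)*1000/step),np.ceil(abs(tw)/8),1)); rows=[]; g0=g.copy();cur=g.copy();a0=a
    for k in range(1,n+1):
        d=(g0+(P-g0)*k/n-cur)*1000; c,sn=np.cos(np.radians(a)),np.sin(np.radians(a))
        v=np.round([c*d[0]+sn*d[1],sn*d[0]-c*d[1],-d[2]]); t=round(a0-tw*k/n-a,1)
        cur=cur+np.array([c*v[0]+sn*v[1],sn*v[0]-c*v[1],-v[2]])/1000; a+=t
        rows.append([f,[int(q) for q in v],round(-t,1)])
    print(str(rows).replace(" ","")); return cur,a
E
python3 - <<'E'
from h import *
c=plan(np.array([.521,-.040,.20]),-8.1,45)
plan(np.array([.521,-.040,.093]),-8.1,30,start=c)
E
```

```text
now [ 155.5 -501.4  250.1] yaw 17.2 t 1.5 w 85.3 F [ 1.1 -0.4 -0.2]
[[1,[35,-24,4],np.float64(1.8)],[1,[34,-25,3],np.float64(1.8)],[1,[33,-25,4],np.float64(1.8)],[1,[32,-27,3],np.float64(1.8)],[1,[32,-28,4],np.float64(1.8)],[1,[30,-29,3],np.float64(1.9)],[1,[30,-30,4],np.float64(1.8)],[1,[28,-31,4],np.float64(1.8)],[1,[28,-31,3],np.float64(1.8)],[1,[27,-33,4],np.float64(1.8)],[1,[25,-33,3],np.float64(1.8)],[1,[25,-34,4],np.float64(1.8)],[1,[23,-35,3],np.float64(1.8)],[1,[22,-36,4],np.float64(1.8)]]
[[1,[0,0,27],np.float64(0.0)],[1,[0,0,27],np.float64(0.0)],[1,[0,0,26],np.float64(0.0)],[1,[0,0,27],np.float64(0.0)]]
```

play_rows:
  targets:
    - [1, [35, -24, 4], 1.8]
    - [1, [34, -25, 3], 1.8]
    - [1, [33, -25, 4], 1.8]
    - [1, [32, -27, 3], 1.8]
    - [1, [32, -28, 4], 1.8]
    - [1, [30, -29, 3], 1.9]
    - [1, [30, -30, 4], 1.8]
    - [1, [28, -31, 4], 1.8]
    - [1, [28, -31, 3], 1.8]
    - [1, [27, -33, 4], 1.8]
    - [1, [25, -33, 3], 1.8]
    - [1, [25, -34, 4], 1.8]

```text
clock: 2.7
position: [0.4699, -0.1047, 0.3619]
tcp_rot: [0.999, -0.04, 0.0, 0.0]
ft_force: [1.2, -0.3, 0.2]
gripper_width: 0.0854
gripper_force: 0.0
```

play_rows:
  targets:
    - [1, [23, -35, 3], 1.8]
    - [1, [22, -36, 4], 1.8]
    - [1, [0, 0, 0], 0]
    - [1, [0, 0, 0], 0]

```text
clock: 3.1
position: [0.5207, -0.0394, 0.3543]
tcp_rot: [0.998, -0.069, -0.0, 0.0]
ft_force: [-0.2, -0.8, -0.6]
gripper_width: 0.0854
gripper_force: 0.0
```

```bash
sed -i 's/,round(-t,1)\])/,float(round(-t,1))])/' h.py; python3 - <<'E'
from h import *
c=plan(np.array([.521,-.040,.093]),-8.1,30)
E
```

```text
now [520.6 -39.4 199.6] yaw -8.0 t 3.1 w 85.4 F [-0.2 -0.8 -0.6]
[[1,[0,0,27],0.0],[1,[0,0,26],0.1],[1,[0,0,27],0.0],[1,[0,1,27],0.0]]
```

play_rows:
  targets:
    - [1, [0, 0, 27], 0]
    - [1, [0, 1, 27], 0]
    - [1, [0, 0, 27], 0]
    - [1, [0, 0, 15], 0]
    - [1, [0, 0, 10], 0]
    - [1, [0, 0, 0], 0]
    - [0.2, [0, 0, 0], 0]
    - [0, [0, 0, 0], 0]
    - [0, [0, 0, 0], 0]
    - [0, [0, 0, 0], 0]
    - [0, [0, 0, 0], 0]
  squeeze: 70

```text
clock: 4.2
position: [0.5206, -0.0406, 0.2495]
tcp_rot: [0.998, -0.07, 0.001, -0.0]
ft_force: [-0.2, 2.1, 3.9]
gripper_width: 0.022
gripper_force: 68.3
```

```bash
python3 - <<'E'
from h import *
s=sense(); print(s["gripper_width"],s["gripper_force"])
c=plan(np.array([.521,-.040,.19]),-8.1,15)
E
```

```text
0.021970539988380174 68.2920491695404
now [520.8 -40.6  94.8] yaw -8.0 t 4.2 w 22.0 F [-0.2  2.1  3.9]
[[1,[0,0,-14],0.0],[1,[0,0,-13],0.0],[1,[0,0,-14],0.0],[1,[0,0,-13],0.0],[1,[0,0,-14],0.0],[1,[0,-1,-14],0.0],[1,[0,0,-13],0.1]]
```

```bash
python3 - <<'E'
from h import *
p=optics.read_camera("scene");im=p["image"][130:250,230:390]
cv2.imwrite("pics/g1.png",cv2.resize(im[:,:,::-1],(800,600),interpolation=3))
for X in([.5208,-.0406,.095],):print(proj(p,X),(proj(p,X)-[230,130])*5)
for n in("scene","top"):
  p=optics.read_camera(n); print(n,models.pinpoint(p,"lid_knob")[:2])
E
```

```text
[301.48083372 185.93081887] [357.40416862 279.65409434]
scene [{'centre': [189.7, 299.2], 'score': 0.74}]
top [{'centre': [166.5, 209.4], 'score': 0.22}]
```

View pics/g1.png

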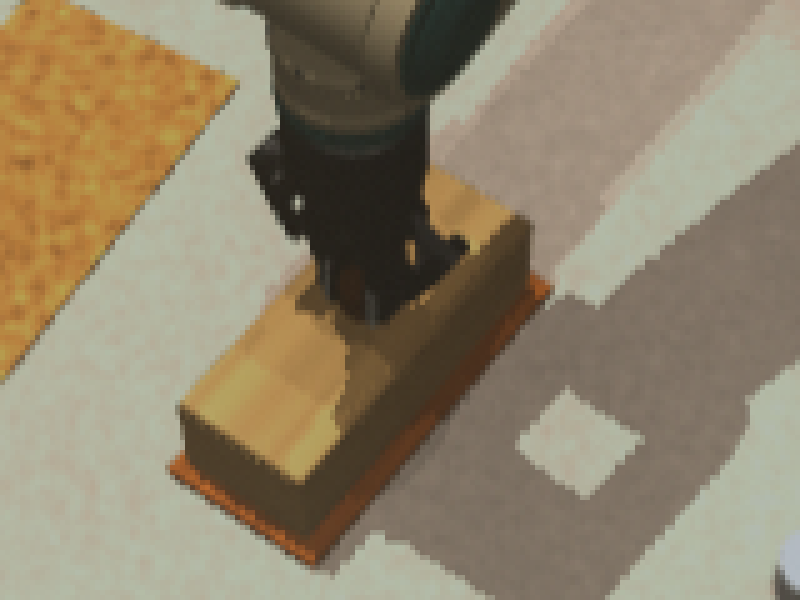

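The crop shows the knob, dark brown at (350,290), held between the pads. I'll lift it.

play_rows:
  targets:
    - [0, [0, 0, -4], 0]
    - [0, [0, 0, -8], 0]
    - [0, [0, 0, -12], 0]
    - [0, [0, 0, -15], 0]
    - [0, [0, 0, -15], 0]
    - [0, [0, 0, -15], 0]
    - [0, [0, 0, -15], 0]
    - [0, [0, 0, -11], 0]
    - [0, [0, 0, 0], 0]

```text
clock: 5.35
position: [0.5207, -0.0409, 0.3459]
tcp_rot: [0.998, -0.07, 0.002, 0.0]
ft_force: [0.4, 0.0, -3.6]
gripper_width: 0.0219
gripper_force: 68.8
```

```bash
python3 - <<'E'
from h import *
p=optics.read_camera("scene");im=p["image"][110:290,190:430]
cv2.imwrite("pics/g2.png",cv2.resize(im[:,:,::-1],(800,600),interpolation=3))
c=plan(np.array([.5035,-.2990,.19]),-1.6,30,f=0)
E
```

```text
now [520.7 -41.  189.7] yaw -8.1 t 5.4 w 21.4 F [ 0.3 -0.3 -4.4]
[[0,[2,29,0],-0.7],[0,[2,28,0],-0.7],[0,[1,29,0],-0.8],[0,[1,29,0],-0.7],[0,[1,28,0],-0.7],[0,[0,29,0],-0.7],[0,[0,29,0],-0.7],[0,[0,29,0],-0.7],[0,[-1,28,0],-0.8]]
```

View pics/g2.png

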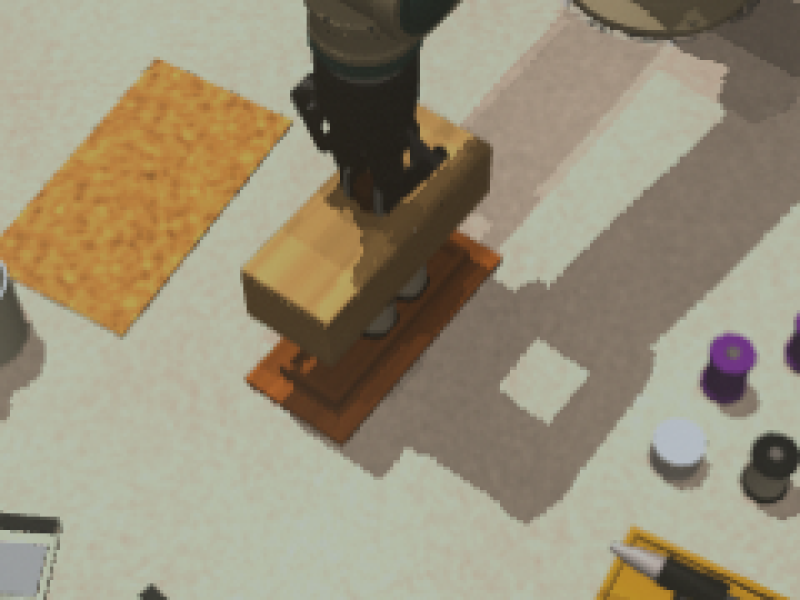

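The cover hangs level above the two spools in the lane (crop (380,320) and (410,280)), so it is clear to carry across.

play_rows:
  targets:
    - [0, [1, 15, 0], -0.4]
    - [0, [2, 28, 0], -0.7]
    - [0, [2, 29, 0], -0.8]
    - [0, [1, 29, 0], -0.7]
    - [0, [1, 28, 0], -0.7]
    - [0, [0, 29, 0], -0.7]
    - [0, [0, 29, 0], -0.7]
    - [0, [0, 29, 0], -0.7]
    - [0, [0, 28, 0], -0.8]
    - [0, [0, 14, 0], -0.3]
    - [0, [0, 0, 0], 0]

```text
clock: 6.5
position: [0.5039, -0.2999, 0.3424]
tcp_rot: [1.0, -0.015, -0.001, -0.0]
ft_force: [0.4, -0.2, -4.5]
gripper_width: 0.0221
gripper_force: 69.1
```

```bash
python3 - <<'E'
from h import *
c=plan(np.array([.5035,-.2990,.095]),-1.6,30,f=0)
p=optics.read_camera("scene");im=p["image"][90:270,130:370]
cv2.imwrite("pics/g3.png",cv2.resize(im[:,:,::-1],(800,600),interpolation=3))
E
```

```text
now [ 503.7 -299.8  187.7] yaw -1.7 t 6.5 w 22.1 F [ 0.4 -0.2 -4.5]
[[0,[0,0,23],-0.0],[0,[0,0,23],-0.0],[0,[0,-1,24],-0.1],[0,[0,0,23],0.0]]
```

View pics/g3.png

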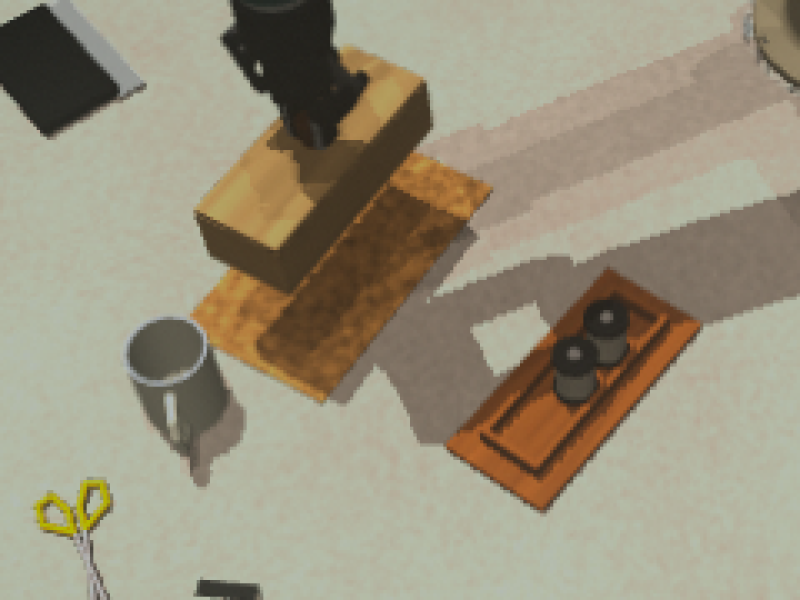

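The cover is level and parallel over the mat, the mug is clear, and both old spools stand in the lane (crop (575,370), (605,330)). I'll lower it gently.

play_rows:
  targets:
    - [0, [0, 0, 10], 0]
    - [0, [0, 0, 20], 0]
    - [0, [0, 0, 20], 0]
    - [0, [0, 0, 20], 0]
    - [0, [0, 0, 12], 0]
    - [0, [0, 0, 6], 0]
    - [0, [0, 0, 3], 0]
    - [0, [0, 0, 2], 0]
    - [0, [0, 0, 1], 0]
    - [0, [0, 0, 1], 0]
    - [0, [0, 0, 0], 0]

```text
clock: 7.65
position: [0.5043, -0.2986, 0.249]
tcp_rot: [1.0, -0.014, 0.0, 0.0]
ft_force: [-0.1, 0.1, -3.9]
gripper_width: 0.0219
gripper_force: 69.2
```

```bash
python3 - <<'E'
from h import *
c=plan(np.array([.5035,-.2990,.0898]),-1.6,30,f=0)
E
```

```text
now [ 504.4 -298.7   94.3] yaw -1.6 t 7.7 w 21.9 F [-0.1  0.1 -3.9]
[[0,[-1,0,5],0.0]]
```

play_rows:
  targets:
    - [0, [0, 0, 1], 0]
    - [0, [0, 0, 1], 0]
    - [0, [0, 0, 1], 0]
    - [0, [0, 0, 0], 0]

```text
clock: 8.05
position: [0.5043, -0.2986, 0.2455]
tcp_rot: [1.0, -0.014, -0.0, -0.0]
ft_force: [0.2, 0.3, -4.2]
gripper_width: 0.0218
gripper_force: 69.2
```

play_rows:
  targets:
    - [0, [0, 0, 0.7], 0]
    - [0, [0, 0, 0.7], 0]
    - [0, [0, 0, 0], 0]

```text
clock: 8.35
position: [0.5043, -0.2986, 0.2446]
tcp_rot: [1.0, -0.014, 0.0, 0.0]
ft_force: [-1.0, 0.4, -2.4]
gripper_width: 0.0216
gripper_force: 69.5
```

play_rows:
  targets:
    - [0, [0, 0, 0.5], 0]
    - [0, [0, 0, 0], 0]

```text
clock: 8.55
position: [0.5043, -0.2986, 0.2445]
tcp_rot: [1.0, -0.014, 0.0, 0.0]
ft_force: [-2.8, 3.2, 2.5]
gripper_width: 0.022
gripper_force: 69.9
```

play_rows:
  targets:
    - [0.4, [0, 0, 0], 0]
    - [0.7, [0, 0, 0], 0]
    - [1, [0, 0, 0], 0]
    - [1, [0, 0, 0], 0]
    - [1, [0, 0, 0], 0]
    - [1, [0, 0, -8], 0]
    - [1, [0, 0, -20], 0]
    - [1, [0, 0, -30], 0]
    - [1, [0, 0, -30], 0]
    - [1, [0, 0, -30], 0]
    - [1, [0, 0, 0], 0]

```text
clock: 9.65
position: [0.5046, -0.2987, 0.3681]
tcp_rot: [1.0, -0.014, 0.004, 0.003]
ft_force: [-0.3, 0.6, 0.3]
gripper_width: 0.0854
gripper_force: 0.0
```

```bash
python3 - <<'E'
from h import *
ps=[optics.read_camera(n) for n in("scene","top")]
for t,z in(("tray",0),("old_front_center",.034),("old_rear_center",.034),("lid_knob",.083)):
    for p in ps:
        for r in models.pinpoint(p,t)[:5]: print(t,p["shot"],round(r["score"],2),np.round(r["centre"],1),np.round(atz(p,r["centre"],z),4))
p=ps[1]; hsv=cv2.cvtColor(p["image"],cv2.COLOR_RGB2HSV)
m=np.zeros((400,640),np.uint8); m[140:290,300:385]=(hsv[140:290,300:385,1]>70)
m=cv2.morphologyEx(m,cv2.MORPH_CLOSE,np.ones((15,15)))
c=max(cv2.findContours(m,0,1)[0],key=cv2.contourArea)[:,0]
print(cv2.minAreaRect(np.array([atz(p,(v,u),.008)[:2]*1000 for u,v in c],np.float32)))
a=cv2.resize(p["image"][150:290,300:500][:,:,::-1],(800,560),interpolation=3); cv2.imwrite("pics/t2.png",a)
plan(np.array([.55,-.05,.22]),-8.1)
E
```

```text
tray 10 0.66 [207.8 301.3] [ 0.5323 -0.0369  0.    ]
tray 11 0.7 [220.  341.6] [ 0.5098 -0.0405  0.    ]
old_front_center 10 0.64 [189.1 310.6] [ 0.4817 -0.0335  0.034 ]
old_front_center 10 0.5 [209.9 184.2] [ 0.7157 -0.3151  0.034 ]
old_rear_center 10 0.64 [206.4 303.7] [ 0.5432 -0.0222  0.034 ]
old_rear_center 10 0.23 [189.4 311.6] [ 0.4812 -0.0304  0.034 ]
old_rear_center 11 0.64 [211.5 339.9] [ 0.5311 -0.0332  0.034 ]
old_rear_center 11 0.39 [223.3 446.5] [ 0.5045 -0.3199  0.034 ]
lid_knob 10 0.62 [153.9 226.8] [ 0.5185 -0.2931  0.083 ]
lid_knob 10 0.33 [187.2 312.1] [ 0.5033 -0.0167  0.083 ]
lid_knob 11 0.55 [224.8 445.6] [ 0.499  -0.2996  0.083 ]
((523.0576171875, -37.28874206542969), (106.57264709472656, 235.400634765625), 82.21319580078125)
now [ 504.2 -298.5  206.5] yaw -1.6 t 10.2 w 85.3 F [ 0.4 -0.1 -0.4]
[[1,[6,-36,-2],0.9],[1,[5,-35,-2],1.0],[1,[4,-36,-2],0.9],[1,[4,-36,-2],0.9],[1,[3,-36,-2],1.0],[1,[3,-36,-2],0.9],[1,[2,-36,-1],0.9]]
```

View pics/t2.png

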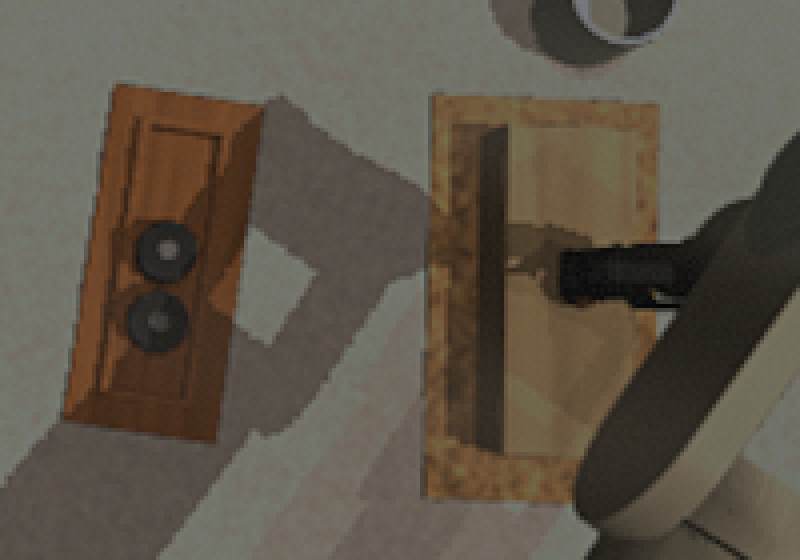

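The cover sits square on the mat with margins even on both sides. The old spool tops are at full top pixels: front (339.5,230.5), rear (341.3,212.5).

```bash
cat >> h.py <<'E'
T=np.array([.523,-.0373]);TY=-7.9
def tr(P): # world->tray mm
    d=np.array(P)[:2]-T; c,s=np.cos(np.radians(TY)),np.sin(np.radians(TY)); return np.round([1000*(c*d[0]+s*d[1]),1000*(-s*d[0]+c*d[1])],1)
def wd(x,y,z): # tray mm -> world
    c,s=np.cos(np.radians(TY)),np.sin(np.radians(TY)); return np.array([T[0]+(c*x-s*y)/1000,T[1]+(s*x+c*y)/1000,z/1000])
E
python3 - <<'E'
from h import *
ps=[optics.read_camera(n) for n in("scene","top")]
for n,a,b in(("front",(185.1,311.5),(230.5,339.5)),("rear",(195.6,302.5),(212.5,341.3))):
    for p,c in zip(ps,(a,b)):
        w=atz(p,c,.06); print(n,p["shot"],np.round(w,4),tr(w))
p=ps[0]; print("tray origin px",proj(p,[*T,.008]))
E
```

```text
front 12 [ 0.4838 -0.0293  0.06  ] [-39.9   2.6]
front 13 [ 0.4802 -0.0309  0.06  ] [-43.3   0.5]
rear 12 [ 0.5275 -0.0343  0.06  ] [4.1 3.5]
rear 13 [ 0.527 -0.035  0.06 ] [3.6 2.8]
tray origin px [302.68196292 203.91555177]
```

```bash
python3 - <<'E'
from h import *
print(sense()["tcp_rot"])
c=plan(wd(4,2,150),TY,40); c=plan(wd(4,2,48),TY,25,start=c)
E
```

```text
[ 9.99906762e-01 -1.36534324e-02 -2.12448885e-04 -7.70711284e-05]
now [ 504.2 -298.6  206.8] yaw -1.6 t 10.2 w 85.6 F [ 0.7  1.1 -0.7]
[[1,[2,-38,8],0.9],[1,[2,-37,8],0.9],[1,[1,-38,8],0.9],[1,[0,-38,8],0.9],[1,[0,-37,9],0.9],[1,[0,-38,8],0.9],[1,[-2,-38,8],0.9]]
[[1,[0,0,20],0.0],[1,[0,0,21],0.0],[1,[0,0,20],0.0],[1,[0,0,20],0.0],[1,[0,0,21],0.0]]
```

play_rows:
  targets:
    - [1, [2, -38, 0], 0.9]
    - [1, [2, -37, 8], 0.9]
    - [1, [1, -38, 8], 0.9]
    - [1, [0, -38, 8], 0.9]
    - [1, [0, -37, 9], 0.9]
    - [1, [0, -38, 8], 0.9]
    - [1, [-2, -38, 16], 0.9]
    - [1, [0, 0, 20], 0]
    - [1, [0, 0, 20], 0]
    - [1, [0, 0, 0], 0]

```text
clock: 11.25
position: [0.5262, -0.0349, 0.2619]
tcp_rot: [0.998, -0.068, -0.003, -0.0]
ft_force: [-0.3, -0.2, -0.1]
gripper_width: 0.0854
gripper_force: 0.0
```

```bash
python3 - <<'E'
from h import *
c=plan(wd(4,2,48),TY,15)
E
```

```text
now [525.3 -34.8 107.2] yaw -7.8 t 11.2 w 85.4 F [-0.3 -0.2 -0.1]
[[1,[1,0,15],0.0],[1,[0,0,15],0.0],[1,[1,1,14],0.1],[1,[0,0,15],-0.0]]
```

play_rows:
  targets:
    - [1, [1, 0, 15], 0]
    - [1, [0, 0, 15], 0]
    - [1, [1, 1, 15], 0.1]
    - [1, [0, 0, 14], 0]
    - [1, [0, 0, 0], 0]
    - [0.55, [0, 0, 0], 0]
    - [0.45, [0, 0, 0], 0]
    - [0.3, [0, 0, 0], 0]
    - [0.3, [0, 0, 0], 0]
    - [0.3, [0, 0, 0], 0]
  squeeze: 25

```text
clock: 12.25
position: [0.5291, -0.0367, 0.2067]
tcp_rot: [0.998, -0.069, 0.001, 0.0]
ft_force: [-0.5, 1.2, 4.5]
gripper_width: 0.0394
gripper_force: 25.5
```

```bash
python3 - <<'E'
from h import *
s=sense(); print(s["gripper_force"])
c=plan(wd(-30,0,48),TY,4,f=.3)
E
```

```text
25.51827371120453
now [529.4 -36.8  52. ] yaw -8.0 t 12.2 w 39.4 F [-0.5  1.2  4.5]
[[0.3,[-4,0,0],-0.0],[0.3,[-3,0,1],-0.0],[0.3,[-4,0,0],-0.0],[0.3,[-4,1,1],-0.0],[0.3,[-3,0,0],-0.0],[0.3,[-4,0,0],-0.0],[0.3,[-3,0,1],-0.0],[0.3,[-4,0,0],-0.0],[0.3,[-4,0,1],-0.1],[0.3,[-3,0,0],0.0]]
```

play_rows:
  targets:
    - [0.3, [0, 0, -1], 0]
    - [0.3, [-2, 0, 0], 0]
    - [0.3, [-4, 0, 0], 0]
    - [0.3, [-4, 0, 0], 0]
    - [0.3, [-4, 0, 0], 0]
    - [0.3, [-4, 0, 0], 0]
    - [0.3, [-4, 0, 0], 0]
    - [0.3, [-4, 0, 0], 0]
    - [0.3, [-3, 0, 0], 0]
    - [0.3, [-2, 0, 0], 0]
    - [0.3, [0, 0, 0], 0]

```text
clock: 13.35
position: [0.4978, -0.0323, 0.2068]
tcp_rot: [0.998, -0.069, -0.0, 0.0]
ft_force: [-0.4, 0.6, 1.3]
gripper_width: 0.0394
gripper_force: 25.4
```

play_rows:
  targets:
    - [0.3, [-1, 0, 0], 0]
    - [0.3, [-1, 0, 0], 0]
    - [0.3, [0, 0, 0], 0]

```text
clock: 13.65
position: [0.4961, -0.0321, 0.2067]
tcp_rot: [0.998, -0.069, -0.0, 0.0]
ft_force: [-0.5, -0.5, -0.3]
gripper_width: 0.0391
gripper_force: 25.3
```

```bash
python3 - <<'E'
from h import *
c=plan(wd(-30,0,48),TY,4,f=.3)
s=sense();print(tr(s["position"]))
E
```

```text
now [496.1 -32.1  52. ] yaw -8.0 t 13.7 w 39.1 F [-0.5 -0.5 -0.3]
[[0.3,[-1,1,2],-0.0],[0.3,[-2,0,2],-0.1]]
[-27.4   1.5]
```

Not yet at the stop. I'll go on in small steps while watching the force.

play_rows:
  targets:
    - [0.3, [-1, 0, 0], 0]
    - [0.3, [-1, 0, 0], 0]
    - [0.3, [0, 0, 0], 0]

```text
clock: 13.95
position: [0.4945, -0.0319, 0.2072]
tcp_rot: [0.998, -0.069, 0.001, 0.0]
ft_force: [5.3, -0.3, -0.1]
gripper_width: 0.0395
gripper_force: 25.3
```

play_rows:
  targets:
    - [0.3, [-1, 0, 0], 0]
    - [0.3, [0, 0, 0], 0]

```text
clock: 14.15
position: [0.4939, -0.0318, 0.2077]
tcp_rot: [0.998, -0.069, 0.002, 0.0]
ft_force: [6.0, -1.6, -1.2]
gripper_width: 0.0391
gripper_force: 25.3
```

play_rows:
  targets:
    - [0.3, [-1, 0, 0], 0]
    - [0.3, [0, 0, 0], 0]

```text
clock: 14.35
position: [0.4933, -0.0317, 0.2081]
tcp_rot: [0.998, -0.07, 0.003, 0.0]
ft_force: [9.0, -1.2, 0.7]
gripper_width: 0.0395
gripper_force: 25.3
```

play_rows:
  targets:
    - [0.3, [1, 0, 0], 0]
    - [0.3, [0, 0, 0], 0]
    - [0.55, [0, 0, 0], 0]
    - [0.7, [0, 0, 0], 0]
    - [1, [0, 0, 0], 0]
    - [1, [0, 0, 0], 0]
    - [1, [0, 0, -10], 0]
    - [1, [0, 0, -25], 0]
    - [1, [0, 0, -35], 0]
    - [1, [0, 0, -35], 0]
    - [1, [0, 0, -35], 0]
    - [1, [0, 0, 0], 0]

```text
clock: 15.55
position: [0.4937, -0.0317, 0.3534]
tcp_rot: [0.998, -0.069, 0.005, 0.0]
ft_force: [1.1, -0.2, 0.3]
gripper_width: 0.0852
gripper_force: 0.0
```

```bash
python3 - <<'E'
from h import *
# new spool fix: top disc centroid in both pictures
ps=[optics.read_camera(n) for n in("scene","top")]
for p,b in((ps[0],(225,275,400,450)),(ps[1],(195,240,190,228))):
    r=[x for x in models.recognise(p,"new_center") if b[2]-5<np.mean(x["box"][::2])<b[3] and b[0]<np.mean(x["box"][1::2])<b[1]]
    print([np.round(x["box"]) for x in r])
for p in ps:
    for t in("new_center","jar","tub"):
        for r in models.pinpoint(p,t)[:5]: print(t,p["shot"],round(r["score"],2),np.round(r["centre"],1),np.round(atz(p,r["centre"],.026 if t[0]=="n" else 0),4))
a=cv2.resize(ps[0]["image"][160:220,270:350][:,:,::-1],(400,300),interpolation=3)
b=cv2.resize(ps[1]["image"][190:250,160:250][:,:,::-1],(400,300),interpolation=3)
c=cv2.resize(ps[0]["image"][225:280,385:455][:,:,::-1],(400,300),interpolation=3)
d=cv2.resize(ps[1]["image"][170:270,300:380][:,:,::-1],(400,300),interpolation=3)
cv2.imwrite("pics/m.png",np.vstack([np.hstack([a,d]),np.hstack([c,b])]))
plan(np.array([.505,.2,.25]),-8)
E
```

```text
[array([440., 225., 457., 249.]), array([413., 241., 429., 262.])]
[array([200., 212., 218., 224.])]
new_center 14 0.82 [220.  407.9] [0.4381 0.2558 0.026 ]
new_center 14 0.63 [212.8 430.7] [0.3845 0.3046 0.026 ]
new_center 14 0.61 [232.9 445.2] [0.4269 0.3645 0.026 ]
new_center 14 0.6 [250.6 421.9] [0.5097 0.3269 0.026 ]
jar 14 0.64 [267.  446.7] [0.5094 0.406  0.    ]
tub 14 0.59 [247.4 393.8] [0.523  0.2531 0.    ]
new_center 15 0.75 [246.1 227. ] [0.4339 0.2662 0.026 ]
new_center 15 0.72 [219.7 208.4] [0.5033 0.3187 0.026 ]
new_center 15 0.66 [248.8 189.2] [0.4251 0.3661 0.026 ]
new_center 15 0.65 [271.2 211.8] [0.3673 0.3036 0.026 ]
jar 15 0.68 [219.8 178.6] [0.5024 0.4077 0.    ]
tub 15 0.52 [211.  234.1] [0.5294 0.2566 0.    ]
now [492.9 -31.6 191.4] yaw -8.0 t 16.1 w 85.3 F [0.4 0.1 1.2]
[[1,[-3,-39,-10],0.0],[1,[-4,-38,-10],0.0],[1,[-3,-39,-9],0.0],[1,[-3,-38,-10],0.0],[1,[-4,-39,-10],0.0],[1,[-3,-38,-10],0.0]]
```

View pics/m.png

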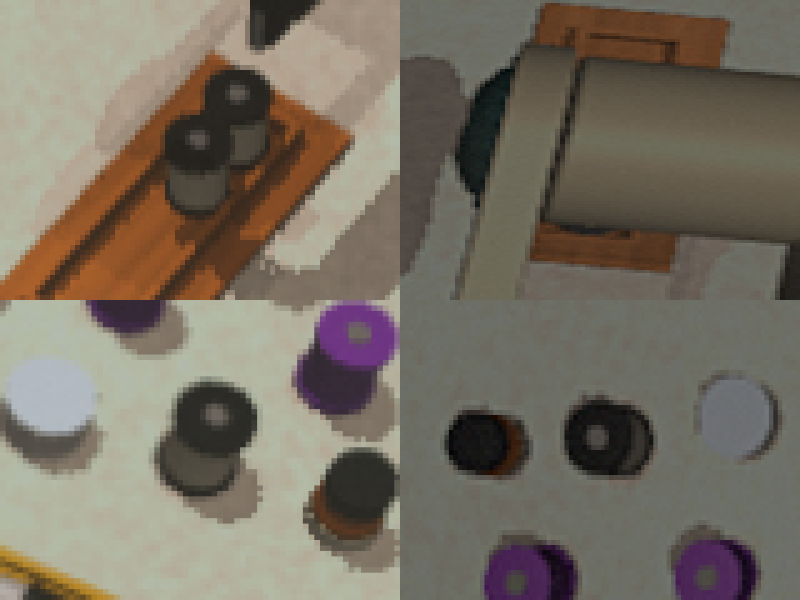

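The front and rear old spools stand together at the front end of the lane. The black new spool's top is at scene pixel (422.8,247) and top pixel (204.5,217.4). There is little room toward the jar and the tub, so I'll close along x.

```bash
python3 - <<'E'
from h import *
ps=[optics.read_camera(n) for n in("scene","top")]
cs=((247,422.8),(217.4,204.5)); w=[atz(p,c,.052) for p,c in zip(ps,cs)]; print(np.round(w,4),np.round(tri(ps,cs),4))
for c in((180+ (145/5) -20,270+197/5),(160+92/5,270+237/5)): print(tr(atz(ps[0],c,.06)))
print(tr(atz(ps[0],(160+137/5,270+197/5),.06)))
m=(w[0]+w[1])/2; m[2]=.17
c=plan(m,98,40,f=.75); m[2]=.041; plan(m,98,20,f=.75,start=c)
E
```

```text
[[0.5132 0.3255 0.052 ]
 [0.5082 0.3215 0.052 ]] [0.5083 0.3248 0.043 ]
[-25.5   5.8]
[-68.9   2.3]
[-30.    2.5]
now [493.1 -31.7 191.8] yaw -8.0 t 16.1 w 85.6 F [-0.   0.1  0.6]
[[0.75,[-2,-25,2],-7.6],[0.75,[1,-26,1],-7.5],[0.75,[4,-25,2],-7.6],[0.75,[8,-24,1],-7.6],[0.75,[11,-23,2],-7.5],[0.75,[13,-21,1],-7.6],[0.75,[17,-20,2],-7.6],[0.75,[19,-17,1],-7.6],[0.75,[21,-14,2],-7.5],[0.75,[22,-12,2],-7.6],[0.75,[24,-8,1],-7.6],[0.75,[25,-5,2],-7.5],[0.75,[25,-2,1],-7.6],[0.75,[26,1,2],-7.6]]
[[0.75,[0,0,18],0.0],[0.75,[0,0,19],0.0],[0.75,[0,0,18],0.0],[0.75,[0,0,19],0.0],[0.75,[0,0,18],0.0],[0.75,[0,0,18],0.0],[0.75,[0,0,19],0.0]]
```

The old spools measure x = -69 and -30 in the tray, so they stand against the stop. Next I'll move to the new spool.

play_rows:
  targets:
    - [0.75, [-2, -25, 0], -7.6]
    - [0.75, [1, -26, 0], -7.5]
    - [0.75, [4, -25, 0], -7.6]
    - [0.75, [8, -24, 0], -7.6]
    - [0.75, [11, -23, 0], -7.5]
    - [0.75, [13, -21, 0], -7.6]
    - [0.75, [17, -20, 0], -7.6]
    - [0.75, [19, -17, 0], -7.6]
    - [0.75, [21, -14, 0], -7.5]
    - [0.75, [22, -12, 0], -7.6]
    - [0.75, [24, -8, 0], -7.6]
    - [0.75, [25, -5, 0], -7.5]

```text
clock: 17.35
position: [0.5086, 0.2737, 0.3466]
tcp_rot: [0.748, 0.664, -0.0, 0.0]
ft_force: [0.5, -0.7, -1.0]
gripper_width: 0.0639
gripper_force: 0.0
```

play_rows:
  targets:
    - [0.75, [25, -2, 0], -7.6]
    - [0.75, [26, 1, 0], -7.6]
    - [0.75, [0, 0, 20], 0]
    - [0.75, [0, 0, 20], 0]
    - [0.75, [0, 0, 20], 0]
    - [0.75, [0, 0, 0], 0]
    - [0.75, [0, 0, 0], 0]

```text
clock: 18.05
position: [0.5106, 0.3237, 0.287]
tcp_rot: [0.656, 0.755, -0.0, -0.0]
ft_force: [0.0, -0.3, -0.2]
gripper_width: 0.0643
gripper_force: 0.0
```

```bash
python3 - <<'E'
from h import *
m=np.array([.5105,.3235,.041]); plan(m,98,15,f=.75)
ps=[optics.read_camera(n) for n in("scene","top")]
a=cv2.resize(ps[0]["image"][200:290,370:470][:,:,::-1],(400,360),interpolation=3)
b=cv2.resize(ps[1]["image"][170:270,160:260][:,:,::-1],(400,360),interpolation=3)
cv2.imwrite("pics/n.png",np.hstack([a,b]))
E
```

```text
now [510.6 323.7 132.3] yaw 98.0 t 18.1 w 64.3 F [ 0.  -0.3 -0.2]
[[0.75,[0,0,13],0.0],[0.75,[0,0,13],0.0],[0.75,[0,0,13],0.0],[0.75,[0,0,13],0.0],[0.75,[0,0,13],0.0],[0.75,[0,0,13],0.0],[0.75,[0,0,13],0.0]]
```

View pics/n.png

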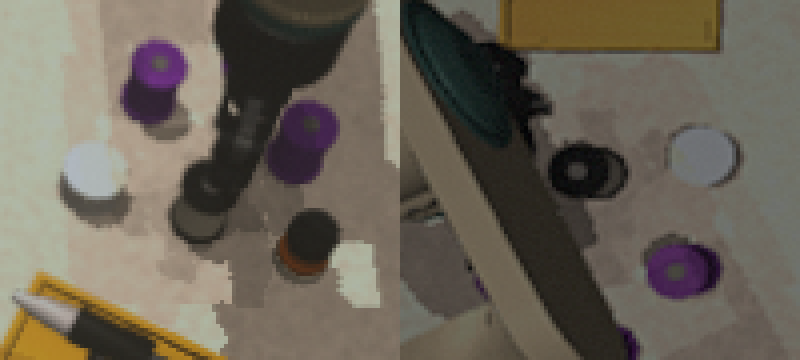

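The gripper is above the black spool, between the white tub and the amber jar, and both of those are clear. I'll descend and grip.

play_rows:
  targets:
    - [0.75, [0, 0, 20], 0]
    - [0.75, [0, 0, 20], 0]
    - [0.75, [0, 0, 20], 0]
    - [0.75, [0, 0, 16], 0]
    - [0.75, [0, 0, 10], 0]
    - [0.75, [0, 0, 5], 0]
    - [0.75, [0, 0, 0], 0]
    - [0.5, [0, 0, 0], 0]
    - [0.3, [0, 0, 0], 0]
    - [0.3, [0, 0, 0], 0]
    - [0.3, [0, 0, 0], 0]
  squeeze: 40

```text
clock: 19.25
position: [0.5109, 0.3239, 0.1971]
tcp_rot: [0.656, 0.755, 0.001, 0.0]
ft_force: [0.1, 0.7, 5.4]
gripper_width: 0.0391
gripper_force: 40.7
```

```bash
python3 - <<'E'
from h import *
s=sense();print(s["gripper_force"]); plan(np.array([.5105,.3235,.17]),98,15,f=.3)
E
```

```text
40.66085457801819
now [511.2 324.1  42.4] yaw 98.0 t 19.2 w 39.1 F [0.1 0.7 5.4]
[[0.3,[0,0,-14],0.0],[0.3,[0,0,-14],0.0],[0.3,[0,0,-15],0.0],[0.3,[0,0,-14],0.0],[0.3,[0,0,-14],0.0],[0.3,[0,-1,-14],0.0],[0.3,[0,0,-14],0.0],[0.3,[0,0,-14],0.0],[0.3,[-1,0,-15],0.0]]
```

play_rows:
  targets:
    - [0.3, [0, 0, -4], 0]
    - [0.3, [0, 0, -10], 0]
    - [0.3, [0, 0, -18], 0]
    - [0.3, [0, 0, -20], 0]
    - [0.3, [0, 0, -20], 0]
    - [0.3, [0, 0, -20], 0]
    - [0.3, [0, 0, -18], 0]
    - [0.3, [0, 0, -10], 0]
    - [0.3, [0, 0, 0], 0]

```text
clock: 20.15
position: [0.5107, 0.3238, 0.3176]
tcp_rot: [0.656, 0.755, 0.001, 0.001]
ft_force: [0.5, -0.2, -1.6]
gripper_width: 0.039
gripper_force: 40.4
```

```bash
python3 - <<'E'
from h import *
s=sense();print(s["gripper_force"]); plan(wd(14,1,162),TY,30,f=.3)
ps=[optics.read_camera(n) for n in("scene","top")]
a=cv2.resize(ps[0]["image"][150:290,370:470][:,:,::-1],(400,560),interpolation=3)
b=cv2.resize(ps[1]["image"][170:270,300:400][:,:,::-1],(400,560),interpolation=3)
cv2.imwrite("pics/o.png",np.hstack([a,b]))
E
```

```text
40.35179615020752
now [511.1 324.  162.9] yaw 98.0 t 20.1 w 39.0 F [ 0.5 -0.2 -1.6]
[[0.3,[-26,-2,0],7.6],[0.3,[-26,2,0],7.5],[0.3,[-25,5,0],7.6],[0.3,[-25,8,0],7.6],[0.3,[-23,12,0],7.5],[0.3,[-22,14,0],7.6],[0.3,[-19,17,0],7.6],[0.3,[-17,20,1],7.5],[0.3,[-14,22,0],7.6],[0.3,[-12,23,0],7.6],[0.3,[-8,24,0],7.5],[0.3,[-5,26,0],7.6],[0.3,[-1,26,0],7.6],[0.3,[2,26,0],7.5]]
```

View pics/o.png

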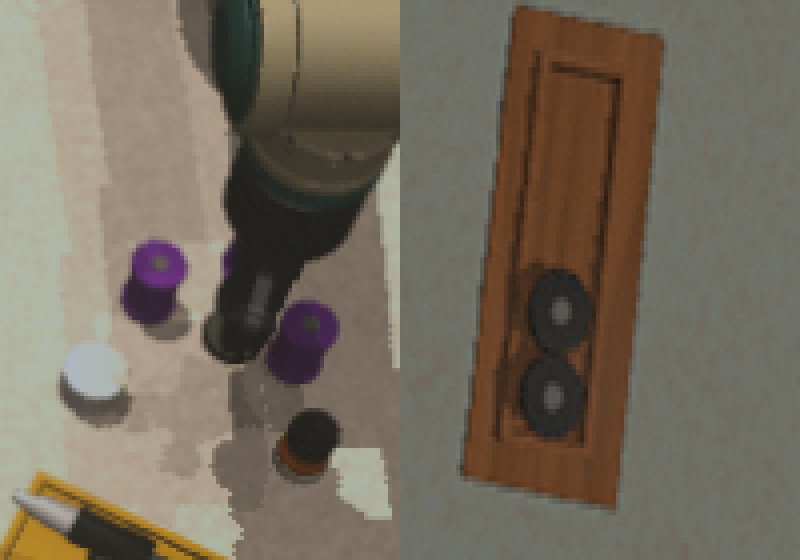

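The spool is lifted, the bystanders are undisturbed, and the old spools are together (right half (553,397), (562,310)) with the lane free behind them.

play_rows:
  targets:
    - [0.3, [-26, -2, 0], 7.6]
    - [0.3, [-26, 2, 0], 7.5]
    - [0.3, [-25, 5, 0], 7.6]
    - [0.3, [-25, 8, 0], 7.6]
    - [0.3, [-23, 12, 0], 7.5]
    - [0.3, [-22, 14, 0], 7.6]
    - [0.3, [-19, 17, 0], 7.6]
    - [0.3, [-17, 20, 0], 7.5]
    - [0.3, [-14, 22, 0], 7.6]
    - [0.3, [-12, 23, 0], 7.6]
    - [0.3, [-8, 24, 0], 7.5]
    - [0.3, [-5, 26, 0], 7.6]

```text
clock: 21.45
position: [0.5321, 0.0121, 0.3143]
tcp_rot: [0.998, 0.06, -0.001, -0.0]
ft_force: [0.5, -0.2, -2.1]
gripper_width: 0.039
gripper_force: 40.4
```

play_rows:
  targets:
    - [0.3, [-1, 26, 0], 7.6]
    - [0.3, [2, 26, 0], 7.5]
    - [0.3, [0, 0, 0], 0]
    - [0.3, [0, 0, 15], 0]
    - [0.3, [0, 0, 10], 0]
    - [0.3, [0, 0, 0], 0]
    - [0.3, [0, 0, 0], 0]

```text
clock: 22.15
position: [0.5364, -0.0382, 0.29]
tcp_rot: [0.998, -0.068, -0.001, -0.0]
ft_force: [-0.4, -0.6, -1.3]
gripper_width: 0.0389
gripper_force: 40.4
```

```bash
python3 - <<'E'
from h import *
plan(wd(15,0.5,72),TY,20,f=.3); s=sense(); print(tr(s["position"]))
E
```

```text
now [536.1 -38.1 135.3] yaw -7.8 t 22.1 w 38.9 F [-0.4 -0.6 -1.3]
[[0.3,[0,0,16],0.0],[0.3,[1,0,16],0.1],[0.3,[0,0,15],-0.0],[0.3,[1,0,16],0.0]]
[13.4  1. ]
```

play_rows:
  targets:
    - [0.3, [4, 0, 10], 0]
    - [0.3, [0, 0, 18], 0]
    - [0.3, [0, 0, 18], 0]
    - [0.3, [0, 0, 14], 0]
    - [0.3, [0, 0, 3], 0]
    - [0.3, [0, 0, 0], 0]

```text
clock: 22.75
position: [0.5405, -0.0394, 0.2275]
tcp_rot: [0.998, -0.069, -0.0, 0.0]
ft_force: [-0.6, 0.0, -0.9]
gripper_width: 0.039
gripper_force: 40.4
```

```bash
python3 - <<'E'
from h import *
plan(wd(15,0.5,50),TY,20,f=.3); s=sense(); print(tr(s["position"]))
p=optics.read_camera("scene")
a=cv2.resize(p["image"][155:235,260:360][:,:,::-1],(750,600),interpolation=3)
for x,y,z in((-30,1.5,60),(18,1,72-42+52),(18,1,30)):
    u=(proj(p,wd(x,y,z))-[260,155])*7.5; print(np.round(u))
cv2.imwrite("pics/q.png",a)
E
```

```text
now [540.4 -39.4  72.8] yaw -7.9 t 22.8 w 39.0 F [-0.6  0.  -0.9]
[[0.3,[-1,0,11],0.0],[0.3,[-2,0,12],0.0]]
[17.7  0.4]
[368. 242.]
[289. 294.]
[293. 369.]
```

View pics/q.png

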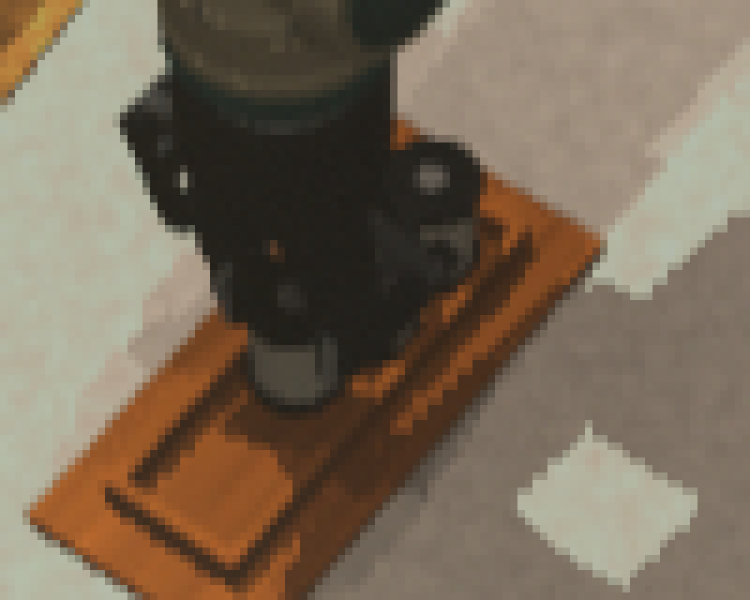

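The held spool's top is at (292,294), as projected for x=18, and it is upright over the lane. I'll lower it at x=15.

play_rows:
  targets:
    - [0.3, [-2, 0, 0], 0]
    - [0.3, [-1, 0, 6], 0]
    - [0.3, [0, 0, 7], 0]
    - [0.3, [0, 0, 4], 0]
    - [0.3, [0, 0, 2], 0]
    - [0.3, [0, 0, 1], 0]
    - [0.3, [0, 0, 0], 0]

```text
clock: 23.5
position: [0.5375, -0.039, 0.2077]
tcp_rot: [0.998, -0.069, -0.0, 0.0]
ft_force: [0.2, -0.8, -0.0]
gripper_width: 0.0387
gripper_force: 40.4
```

play_rows:
  targets:
    - [0.3, [0, 0, 1], 0]
    - [0.3, [0, 0, 0.5], 0]
    - [0.3, [0, 0, 0], 0]

```text
clock: 23.8
position: [0.5375, -0.039, 0.2063]
tcp_rot: [0.998, -0.069, 0.0, 0.0]
ft_force: [0.4, 1.0, -0.2]
gripper_width: 0.039
gripper_force: 40.4
```

play_rows:
  targets:
    - [0.3, [0, 0, 0.5], 0]
    - [0.3, [0, 0, 0.5], 0]
    - [0.3, [0, 0, 0], 0]

```text
clock: 24.1
position: [0.5375, -0.039, 0.2052]
tcp_rot: [0.998, -0.069, -0.0, 0.0]
ft_force: [0.6, 0.1, -0.3]
gripper_width: 0.0386
gripper_force: 40.4
```

play_rows:
  targets:
    - [0.3, [0, 0, 0.5], 0]
    - [0.3, [0, 0, 0], 0]

```text
clock: 24.3
position: [0.5375, -0.039, 0.2051]
tcp_rot: [0.998, -0.069, 0.0, 0.0]
ft_force: [-1.2, 0.8, 2.8]
gripper_width: 0.0387
gripper_force: 40.7
```

Touched down on the floor. I'll release, then rise and retreat to clear the view.

play_rows:
  targets:
    - [0.55, [0, 0, 0], 0]
    - [0.7, [0, 0, 0], 0]
    - [1, [0, 0, 0], 0]
    - [1, [0, 0, 0], 0]
    - [1, [0, 0, -10], 0]
    - [1, [0, 0, -25], 0]
    - [1, [0, 0, -35], 0]
    - [1, [0, 0, -40], 0]
    - [1, [0, 0, -40], 0]
    - [1, [0, -40, 0], 0]
    - [1, [0, -45, 0], 0]
    - [1, [0, -45, 0], 0]

```text
clock: 25.5
position: [0.5552, 0.0909, 0.3562]
tcp_rot: [0.998, -0.069, 0.001, -0.0]
ft_force: [0.5, 0.1, -0.1]
gripper_width: 0.0857
gripper_force: 0.0
```

play_rows:
  targets:
    - [1, [0, -45, 0], 0]
    - [1, [0, -45, 0], 0]
    - [1, [0, 0, 0], 0]
    - [1, [0, 0, 0], 0]

```text
clock: 25.9
position: [0.5674, 0.1797, 0.3552]
tcp_rot: [0.998, -0.068, 0.0, 0.0]
ft_force: [0.3, -1.2, -0.2]
gripper_width: 0.0858
gripper_force: 0.0
```

```bash
python3 - <<'E'
from h import *
for n in("top","scene"):
    p=optics.read_camera(n); print(n,p["shot"]); hsv=cv2.cvtColor(p["image"],cv2.COLOR_RGB2HSV)
    for t,z in(("old_front_center",.034),("old_rear_center",.034),("new_center",.034),("lid_knob",.083),("jar",0),("tub",0),("mug",0)):
        for r in models.pinpoint(p,t)[:5]:
            w=atz(p,r["centre"],z); print(t,round(r["score"],2),np.round(w,3),tr(w) if abs(w[1]+.04)<.06 else "")
    # dark top discs in lane, z=.06
    g=hsv[...,1]; m=((hsv[...,2]<75)&(hsv[...,1]<90)).astype(np.uint8)
    pts=np.argwhere(m); W=[(rc,tr(atz(p,rc,.06))) for rc in pts if 150<rc[0]<270 and 280<rc[1]<385]
    G=np.array([w for _,w in W if abs(w[1])<32 and -100<w[0]<60])
    print("dark x hist",np.histogram(G[:,0],np.arange(-100,61,5))[0],"y",G[:,1].min(),G[:,1].max())
s=sense();print(s["clock"],np.round(s["position"],3))
E
```

```text
top 23
old_front_center 0.68 [ 0.454 -0.025  0.034] [-69.9   2.4]
old_rear_center 0.48 [ 0.497 -0.025  0.034] [-27.1   8.6]
new_center 0.7 [ 0.537 -0.041  0.034] [14.5 -1.6]
new_center 0.6 [0.424 0.261 0.034] 
new_center 0.43 [0.42  0.371 0.034] 
lid_knob 0.73 [0.499 0.375 0.083] 
lid_knob 0.66 [ 0.496 -0.3    0.083] 
jar 0.66 [0.501 0.404 0.   ] 
jar 0.38 [ 0.695 -0.338  0.   ] 
tub 0.48 [0.534 0.244 0.   ] 
mug 0.92 [ 0.695 -0.328  0.   ] 
dark x hist [ 0  0  7 21 28 26 23 28 23 15 13 23 27 25 24 27 21 11  4 15 26 28 24 23
 25 18  7  0  0  0  0  0] y -19.0 22.2
scene 24
old_front_center 0.57 [ 0.453 -0.022  0.034] [-71.1   6. ]
old_rear_center 0.77 [ 0.499 -0.014  0.034] [-26.9  20. ]
new_center 0.67 [ 0.535 -0.021  0.034] [ 9.7 17.6]
new_center 0.62 [0.397 0.306 0.034] 
new_center 0.58 [0.437 0.366 0.034] 
new_center 0.58 [0.451 0.259 0.034] 
lid_knob 0.7 [ 0.514 -0.298  0.083] 
jar 0.8 [0.51 0.4  0.  ] 
tub 0.5 [0.528 0.252 0.   ] 
mug 0.62 [ 0.705 -0.328  0.   ] 
mug 0.19 [ 0.519 -0.045  0.   ] [-2.8 -7.8]
dark x hist [ 0  0  1 11 16 11 15 20 21 17 11 14 17 17 19 22 23 17 13 10 15 18 19 19
 23 21 18  8  2  4 11  3] y -16.9 31.7
26.7 [0.568 0.179 0.355]
```

```bash
python3 - <<'E'
from h import *
p=optics.read_camera("top"); im=cv2.resize(p["image"],None,fx=4,fy=4,interpolation=cv2.INTER_CUBIC); hsv=cv2.cvtColor(im,cv2.COLOR_RGB2HSV)
def px(x,y,z): return proj(p,wd(x,y,z))*4+1.5
for y in (0,2,4):
    print(y,[(x,int(v[1]),int(v[2])) for x in range(-98,44,2) for u in [px(x,y,60).round().astype(int)] for v in [hsv[u[1],u[0]]]])
E
```

```text
0 [(-98, 154, 104), (-96, 157, 104), (-94, 159, 106), (-92, 161, 106), (-90, 138, 85), (-88, 66, 54), (-86, 32, 40), (-84, 19, 41), (-82, 30, 43), (-80, 26, 40), (-78, 31, 41), (-76, 24, 54), (-74, 23, 76), (-72, 29, 88), (-70, 29, 89), (-68, 31, 90), (-66, 29, 87), (-64, 26, 68), (-62, 28, 46), (-60, 33, 39), (-58, 24, 43), (-56, 28, 45), (-54, 22, 46), (-52, 22, 46), (-50, 47, 43), (-48, 42, 43), (-46, 40, 45), (-44, 30, 43), (-42, 29, 44), (-40, 24, 42), (-38, 30, 42), (-36, 31, 58), (-34, 28, 81), (-32, 26, 87), (-30, 29, 89), (-28, 30, 92), (-26, 29, 87), (-24, 30, 68), (-22, 26, 49), (-20, 20, 39), (-18, 20, 39), (-16, 19, 40), (-14, 20, 38), (-12, 61, 46), (-10, 141, 67), (-8, 132, 62), (-6, 71, 47), (-4, 7, 39), (-2, 18, 43), (0, 20, 39), (2, 27, 38), (4, 15, 34), (6, 7, 36), (8, 31, 50), (10, 30, 77), (12, 27, 86), (14, 29, 89), (16, 30, 86), (18, 31, 82), (20, 33, 61), (22, 31, 41), (24, 24, 32), (26, 0, 34), (28, 8, 32), (30, 43, 30), (32, 15, 34), (34, 140, 80), (36, 167, 99), (38, 168, 102), (40, 160, 99), (42, 160, 99)]
2 [(-98, 159, 101), (-96, 158, 103), (-94, 159, 10
[... 1347 characters left out ...]
 47), (-52, 30, 43), (-50, 55, 37), (-48, 38, 40), (-46, 23, 44), (-44, 22, 47), (-42, 22, 46), (-40, 12, 42), (-38, 13, 38), (-36, 28, 55), (-34, 34, 74), (-32, 33, 86), (-30, 29, 88), (-28, 28, 91), (-26, 25, 81), (-24, 24, 64), (-22, 18, 43), (-20, 20, 39), (-18, 26, 40), (-16, 20, 39), (-14, 13, 39), (-12, 62, 45), (-10, 103, 47), (-8, 83, 37), (-6, 17, 30), (-4, 15, 35), (-2, 25, 41), (0, 25, 41), (2, 19, 41), (4, 27, 38), (6, 33, 31), (8, 21, 36), (10, 29, 62), (12, 34, 83), (14, 30, 86), (16, 28, 82), (18, 26, 68), (20, 24, 53), (22, 29, 35), (24, 26, 30), (26, 15, 34), (28, 15, 33), (30, 96, 32), (32, 49, 42), (34, 150, 85), (36, 159, 96), (38, 162, 96), (40, 165, 93), (42, 167, 93)]
```

The hub centres lie at x = -70, -30 and +14: both old spools are against the stop and the new one is 4 mm behind. The cover and bystanders are in place, so I'll hand in.

```bash
python3 -c "
from h import *
print(workorder.close_job())"
```

```text
the job is handed in; nothing more can be done
None
```

The job is handed in at about 27 s on the robot's clock: the cover sits squared on the mat, both old spools are against the front stop, and the new spool stands about 4 mm behind the rear one. The jar, tub and mug were left where they stood.

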